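Close up the snap-lock case: lid on, four clips down

ROBOT

A 6-joint arm with a two-finger parallel gripper is mounted at the origin on a cart in front of the work surface, level with it; the furniture and walls round the work are solid. World frame = base frame: x ahead of the robot, y to its left, z up, the work surface at z = 0. Lengths are in m, angles in rad, forces in N, time in s.
With the tool pointing down it reaches from about 0.275 to 0.825 m from the base axis. Payload 4.9 kg.
Tool frame: the origin (TCP) lies midway between the tips of the shut fingers; the grasp point (between the pads) lies 19 mm behind it (bot.grip_depth is the distance from the TCP to the grasp point, in m); z points along the fingers, y is the line along which they close (so a half turn about z gives the same grasp; the last joint's range is limited). The gripper opens to 85 mm and grips with 20 to 120 N. Pads are 22 mm wide; open, the fingers measure 114 mm over their backs; the gripper's body (76 mm by 85 mm) begins 54 mm behind the grasp point. The pads swing forward as they close: fully open they stand 13 mm farther back than shut.
Start: joints at [-0.134, 0.326, -0.193, 1.052, 0, 1.437], TCP at [0.55, 0, 0.206] pointing down, gripper open.
Joint ranges: [-2.65, 2.65], [-0.97, 1.79], [-1.3, 1.35], [-1.93, 2.1], [-1.47, 1.37], [-3.14, 3.14]. Speed limits (rad/s): [2.57, 2.57, 3.14, 3.14, 3.14, 3.14].

INTERFACE

Orientations are given as a unit quaternion [w, x, y, z].
In Python, from cell import bot gives the robot as it stands. Calls block until the motion is done:
- bot.move_pose(position, orientation): joint-space move of the TCP to a pose.
- bot.move_linear(position, speed=0.15, rotation=None, until_force=None): straight line of the TCP; rotation=None keeps the orientation; speed is the mean speed in m/s. With until_force (N) it stops when the force on the tool has changed by that much, and returns True; else False.
- bot.goto_joints(angles): joint-space move.
- bot.set_gripper(opening, grasp_force=None): opening from 0.0 (shut) to 1.0 (fully open); grasp_force is the grip in N (None keeps the last); returns when the fingers have stopped.
- bot.wait(seconds).
- bot.solve_ik(position, orientation): joint angles nearest the present ones, or None.
- bot.camera(name): name is "scene" or "side" or "wrist"; returns the picture (400x640x3 uint8, red, green, blue); there is no depth.
- bot.calibration(name): a dict with "mtx" (3x3 intrinsics, pixels), "k1" (the pictures are not rectified: a ray, as slopes to the right and down, at radius r is drawn at 1 + k1 r^2 times it, then the intrinsics apply), "extrinsics" (4x4, takes a point from world to camera coordinates); the wrist camera has in their place "hand_eye" (4x4, takes a point from camera to tool coordinates, whose origin is the TCP and whose axes are the flange's). Camera axes: x right, y down, z forward; pixel columns grow to the right and rows downward; lengths in m; the calibration is good to about 2 mm. A picture is of the moment at which its call begins: read the wrist's pose just before it. calibration takes no time and is no camera call.
A pose or a line that the arm cannot do raises bot.PlanningError and nothing moves.
- bot.close_job(): hands the job in; it is judged then, once.
Trained networks look in the newest picture that a camera, given by its name, has taken for a name from the list of things; names that differ only in an ending like _2 or _b are one class to them, and where a whole thing is asked for, a point or a joint stands for the part that bears it (a point fixed in the world has none). Each returns a list of dicts, best first, with "confidence" (0 to 1); they miss things now and then, are a little off and sometimes report something else, mostly with a low value. They report only what shows in the picture. A call takes as long as a camera call.
- bot.search_frame(camera, thing): "bbox" ([left, top, width, height] in pixels, round what is visible of it).
Readings, each from a call of its own:
- bot.read_clock(): time.
- bot.read_joint_positions(): joint angles.
- bot.read_joint_vel(): joint speeds.
- bot.read_joint_efforts(): joint torques, N m.
- bot.read_position(): TCP position.
- bot.read_tool_rot(): TCP orientation.
- bot.read_ft_force(): force on the tool from outside, world axes, zero at the start.
- bot.read_moment(): the same for the moment, N m.
- bot.read_gripper_width(): opening from 0.0 (shut) to 1.0 (fully open).
- bot.read_finger_force(): force on a finger pad.
Only numpy, scipy, OpenCV 4.12 (cv2) and the standard library are available. Lean on these libraries where they do the work, as an engineer would, in place of code of your own. Each camera call takes 0.05 s, during which the arm holds its last target. There are 200 camera calls.

TASK

Take the orange lid off the sloping stand and set it squarely on the grey case, seated flat on the rim all round, and let go of it. Then flip its four blue clips down until each lies flat along the side of the case. Leave the other things on the bench undisturbed.

Things in the scene. Friction and masses are not known exactly. Their poses are not given: they have to be found in the camera images.
- case: Grey plastic case, open on top, screwed to the bench: outside 120 (x) x 150 (y) x 75 mm high, walls 5 mm, mouth 110 x 140 mm. On the middle of each side a catch ledge stands out 5 mm, 10 to 16 mm below the rim. Origin: centre of its underside, z up. A red spring clamp and a marker lie packed inside below the rim, fixed.
- case_mouth (a point): Centre of the case's mouth at rim height, 75 mm above the bench; axes as the case. The lid's origin belongs here.
- lid: Loose orange lid, 0.28 to 0.45 kg, plate 126 (x) x 156 (y) x 7 mm. Origin: centre of the plate's underside, which rests on the case's rim; z out of the top. A rounded seal bead below, 105 x 135 mm outside, 8 mm deep, enters the mouth. A blue clip is hinged on each edge, all sticking out and up at first. Fits either way round. Starts on the stand, sloped 32 degrees, its -x edge low.
- lid_handle (a point): Middle of the bar of the lid's black bridge handle, 32 mm above the lid's origin on its z; axes as the lid. Bar 80 mm along x, 18 mm wide (y), 18 mm high; 16 mm free below it down to the plate except at two 18 mm posts at x = +-30 mm.
- stand: Fixed plywood stand on the bench whose board (130 x 150 mm) slopes 32 degrees, rising away from the robot along the stand's +x; the lid lies on it, kept from sliding by two short dowel pegs at the low edge. Origin: centre of its foot on the bench; the middle of the sloped face is 85 mm above it.
- clip_near (a joint): Blue clip on the lid's -x edge (lid's axes): 44 mm wide, 40 mm long, 4 mm thick, with a tooth that goes under the case's ledge. Hinge parallel to the edge, 70 mm along -x from the lid's origin and 3 mm above it. 0 = folded down along the case's side (its stop), 1.57 = straight out, 2.5 = stop, raised. Stiff (0.05 N m, some 2 N near its end), stays where left.
- clip_far (a joint): Blue clip on the lid's +x edge (lid's axes): 44 mm wide, 40 mm long, 4 mm thick, with a tooth that goes under the case's ledge. Hinge parallel to the edge, 70 mm along +x from the lid's origin and 3 mm above it. 0 = folded down along the case's side (its stop), 1.57 = straight out, 2.5 = stop, raised. Stiff (0.05 N m, some 2 N near its end), stays where left.
- clip_left (a joint): Blue clip on the lid's +y edge (lid's axes): 44 mm wide, 40 mm long, 4 mm thick, with a tooth that goes under the case's ledge. Hinge parallel to the edge, 85 mm along +y from the lid's origin and 3 mm above it. 0 = folded down along the case's side (its stop), 1.57 = straight out, 2.5 = stop, raised. Stiff (0.05 N m, some 2 N near its end), stays where left.
- clip_right (a joint): Blue clip on the lid's -y edge (lid's axes): 44 mm wide, 40 mm long, 4 mm thick, with a tooth that goes under the case's ledge. Hinge parallel to the edge, 85 mm along -y from the lid's origin and 3 mm above it. 0 = folded down along the case's side (its stop), 1.57 = straight out, 2.5 = stop, raised. Stiff (0.05 N m, some 2 N near its end), stays where left.
- glue_bottle: Bystander, not to be disturbed: glue bottle, cream with an orange nozzle, standing behind the vice (a second one stands at the bench's back edge), 43x60x170 mm. Origin: centre of its underside.
- block_plane: Bystander, not to be disturbed: grey metal block plane, 49x160x47 mm. Origin: centre of its underside.
- spring_clamp_orange: Bystander, not to be disturbed: orange spring clamp, lying loose on the bench, 79x131x17 mm. Origin: centre of its underside.
- caul_pine: Bystander, not to be disturbed: pine batten, 30x140x24 mm. Origin: centre of its underside.

How it is judged:
By the outcome, as a careful person would: the job done as asked, in the order asked, and still so for the second after the job is handed in, with the robot touching nothing.
It also fails if it takes over 67 s, if anything falls off the work surface, if the arm or the gripper's body presses on something with over 40 N, if the wrist force passes 120 N, or if a joint passes its speed limit or range.

## Working session

There is one attempt and no reset: what is moved stays moved. The work goes in short steps, each a Python script; the robot and the scene stay as the last script left them, time stands still between calls to the robot, and variables do not carry over. Pictures are saved under pics/ and viewed, at most 10 in all, crops included, and the job is handed in when it is done.

```bash
ls; mkdir -p pics
python3 - <<'E'
from cell import bot
import cv2,numpy as np
ims=[]
for c in ["scene","side","wrist"]:
    im=bot.camera(c); cv2.imwrite(f"pics/{c}0.png",im[:,:,::-1])
    k=bot.calibration(c); print(c,{a:np.round(b,4).tolist() for a,b in k.items()})
    for t in ["case","lid","lid_handle","stand","clip_near","glue_bottle","block_plane","spring_clamp_orange","caul_pine"]:
        print(t,[(np.round(d["bbox"]).tolist(),round(d["confidence"],2)) for d in bot.search_frame(c,t)][:4])
print(bot.read_clock(),bot.read_tool_rot())
E
```

```text
pics
scene {'mtx': [[474.3266, 0.0, 321.69], [0.0, 474.3266, 199.5613], [0.0, 0.0, 1.0]], 'k1': -0.054, 'extrinsics': [[0.5103, -0.86, -0.0017, -0.166], [-0.5593, -0.3304, -0.7603, 0.3723], [0.6533, 0.3889, -0.6496, 1.4214], [0.0, 0.0, 0.0, 1.0]]}
case []
lid [([232.0, 148.0, 59.0, 52.0], 0.66), ([230.0, 191.0, 7.0, 7.0], 0.55)]
lid_handle [([230.0, 147.0, 63.0, 55.0], 0.91), ([349.0, 205.0, 57.0, 47.0], 0.42)]
stand [([247.0, 186.0, 19.0, 14.0], 0.73), ([421.0, 271.0, 49.0, 24.0], 0.43)]
clip_near [([250.0, 191.0, 13.0, 8.0], 0.5)]
glue_bottle [([311.0, 148.0, 10.0, 32.0], 0.53)]
block_plane [([421.0, 273.0, 48.0, 23.0], 0.64)]
spring_clamp_orange [([348.0, 262.0, 34.0, 26.0], 0.79)]
caul_pine [([231.0, 146.0, 63.0, 52.0], 0.29)]
side {'mtx': [[375.0566, 0.0, 321.5011], [0.0, 375.0566, 198.2598], [0.0, 0.0, 1.0]], 'k1': -0.0659, 'extrinsics': [[-0.9402, -0.3404, -0.0086, 0.4844], [-0.1155, 0.3423, -0.9325, 0.142], [0.3204, -0.8758, -0.3611, 1.0904], [0.0, 0.0, 0.0, 1.0]]}
case [([309.0, 183.0, 50.0, 35.0], 0.88)]
lid [([239.0, 221.0, 84.0, 59.0], 0.8)]
lid_handle [([243.0, 220.0, 82
[... 343 characters left out ...]
200.0, 29.0, 18.0], 0.46), ([364.0, 178.0, 31.0, 15.0], 0.24)]
caul_pine [([243.0, 254.0, 59.0, 48.0], 0.66), ([266.0, 304.0, 32.0, 55.0], 0.6)]
wrist {'mtx': [[351.802, 0.0, 322.9097], [0.0, 351.802, 201.9467], [0.0, 0.0, 1.0]], 'k1': -0.0183, 'hand_eye': [[0.0008, -0.9497, -0.3132, 0.0806], [1.0, 0.0002, 0.0021, 0.0], [-0.002, -0.3132, 0.9497, -0.167], [0.0, 0.0, 0.0, 1.0]]}
case [([226.0, 186.0, 135.0, 178.0], 0.93)]
lid []
lid_handle []
stand []
clip_near []
glue_bottle [([226.0, 185.0, 135.0, 178.0], 0.58)]
block_plane []
spring_clamp_orange [([97.0, 257.0, 70.0, 83.0], 0.67)]
caul_pine [([98.0, 259.0, 71.0, 83.0], 0.55)]
1.5 [1.02749168e-05 7.07106804e-01 7.07106758e-01 8.23631567e-07]
```

View pics/scene0.png

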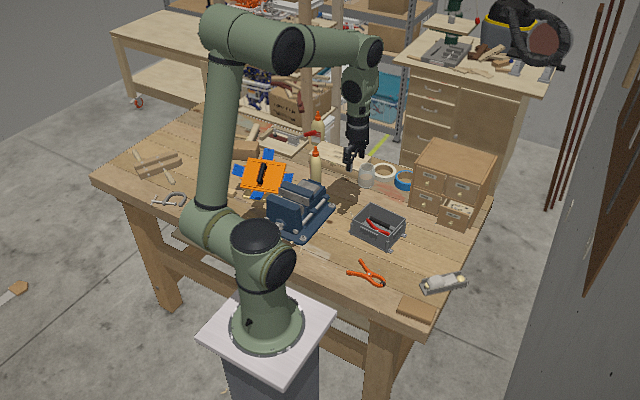

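View pics/side0.png

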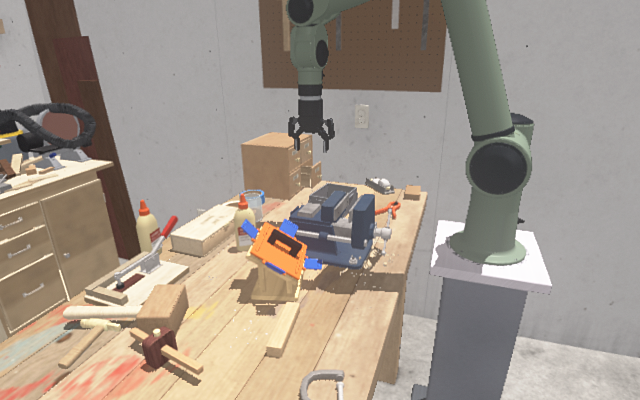

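The scene view shows the orange lid on its stand at about (262,175), the vice at (300,208) between it and the grey case at (378,227). The side view shows the lid at (280,250), with the batten just right of the stand.

```bash
cat > h.py <<'E'
from cell import bot
import cv2,numpy as np
from scipy.spatial.transform import Rotation as R
def q2R(q): return R.from_quat([q[1],q[2],q[3],q[0]])
def R2q(r): x=r.as_quat(); return [x[3],x[0],x[1],x[2]]
def cam(c):
    """K,dist,R,t world->cam (now, for wrist)"""
    k=bot.calibration(c)
    if c!="wrist": E=np.array(k["extrinsics"])
    else:
        T=np.eye(4);T[:3,:3]=q2R(bot.read_tool_rot()).as_matrix();T[:3,3]=bot.read_position()
        E=np.linalg.inv(T@np.array(k["hand_eye"]))
    return np.array(k["mtx"]),np.array([k["k1"],0,0,0,0]),E
def ray(C,px):
    K,d,E=C; u=cv2.undistortPoints(np.array([[px]],float),K,d)[0,0]
    r=E[:3,:3].T@np.array([u[0],u[1],1]); return -E[:3,:3].T@E[:3,3],r/np.linalg.norm(r)
def onz(C,px,z):
    o,r=ray(C,px); return o+r*(z-o[2])/r[2]
def tri(Cs,pxs):
    A=np.zeros((3,3));b=np.zeros(3)
    for C,p in zip(Cs,pxs):
        o,r=ray(C,p);M=np.eye(3)-np.outer(r,r);A+=M;b+=M@o
    return np.linalg.solve(A,b)
def proj(C,P):
    K,d,E=C; return cv2.projectPoints(np.array(P,float).reshape(-1,3),cv2.Rodrigues(E[:3,:3])[0],E[:3,3],K,d)[0][:,0]
def down(yaw): # tool down; yaw=0 is start attitude rotated about world z
    return R.from_euler("z",yaw)*q2R([0,2**-.5,2**-.5,0])
E
python3 - <<'E'
from h import *
np.set_printoptions(precision=4,suppress=True)
s,d,w=cam("scene"),cam("side"),cam("wrist")
print("lid",tri([s,d],[(262,174),(282,251)]))
print("case",onz(w,(293,275),.075), onz(s,(378,218),.075))
for p in [(228,187),(361,187),(361,362),(226,362)]: print(onz(w,p,.075))
# vice top points
print("vice top jaw tri", tri([s,d],[(290,185),(355,200)]))
for z in (.1,.15,.2): print(onz(s,(283,195),z),onz(s,(330,205),z),onz(d,(365,200),z))
print(proj(s,[.55,0,.206]),proj(d,[.55,0,.206]))
E
```

```text
lid [0.4864 0.3647 0.0957]
case [ 0.5221 -0.0917  0.075 ] [ 0.5168 -0.1165  0.075 ]
[ 0.4671 -0.004   0.075 ]
[ 0.5843 -0.004   0.075 ]
[ 0.5911 -0.1958  0.075 ]
[ 0.4485 -0.1959  0.075 ]
vice top jaw tri [0.3746 0.1661 0.1802]
[0.4272 0.2238 0.1   ] [0.4662 0.0493 0.1   ] [ 0.3699 -0.0017  0.1   ]
[0.3792 0.1878 0.15  ] [0.4164 0.0212 0.15  ] [0.3411 0.1229 0.15  ]
[0.3311 0.1518 0.2   ] [ 0.3666 -0.007   0.2   ] [0.3124 0.2476 0.2   ]
[[354.6155 173.1037]] [[310.6447 162.5478]]
```

View pics/wrist0.png

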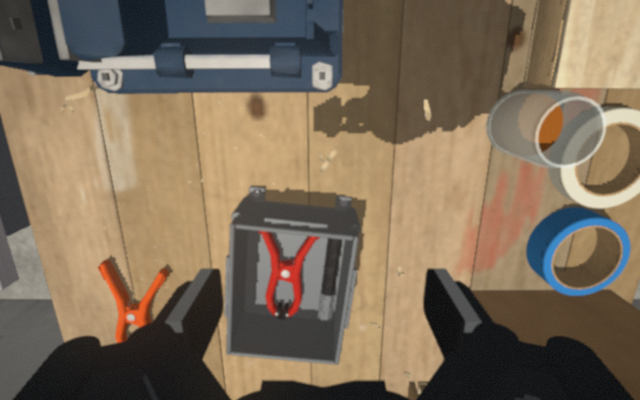

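The wrist view shows the case rim, corners about (233,226), (357,235), (338,362), (228,355), turned a few degrees. The vice is above it and the orange clamp is to its left at (133,310).

Run:
```python
from h import *
import json
np.set_printoptions(precision=4,suppress=True)
views={}
for n,p in [("case1",(.52,-.05,.3)),("lid1",(.48,.40,.38))]:
    bot.move_pose(p,R2q(down(0)))
    bot.wait(.3)
    C=cam("wrist"); im=bot.camera("wrist"); cv2.imwrite(f"pics/{n}.png",im[:,:,::-1])
    views[n]=[c.tolist() for c in C]
    for t in ["case","lid","lid_handle","stand","clip_near"]:
        print(n,t,[(np.round(d["bbox"]).tolist(),round(d["confidence"],2)) for d in bot.search_frame("wrist",t)][:4])
json.dump(views,open("views.json","w")); print(bot.read_clock())
```

```text
case1 case [([265.0, 129.0, 114.0, 150.0], 0.69)]
case1 lid []
case1 lid_handle [([208.0, 333.0, 85.0, 60.0], 0.29)]
case1 stand []
case1 clip_near []
lid1 case [([314.0, 363.0, 65.0, 22.0], 0.61)]
lid1 lid [([260.0, 90.0, 148.0, 176.0], 0.71), ([314.0, 359.0, 66.0, 29.0], 0.28)]
lid1 lid_handle [([261.0, 92.0, 150.0, 176.0], 0.81)]
lid1 stand [([301.0, 107.0, 92.0, 116.0], 0.64)]
lid1 clip_near [([260.0, 170.0, 33.0, 33.0], 0.67)]
4.9
```

View pics/case1.png

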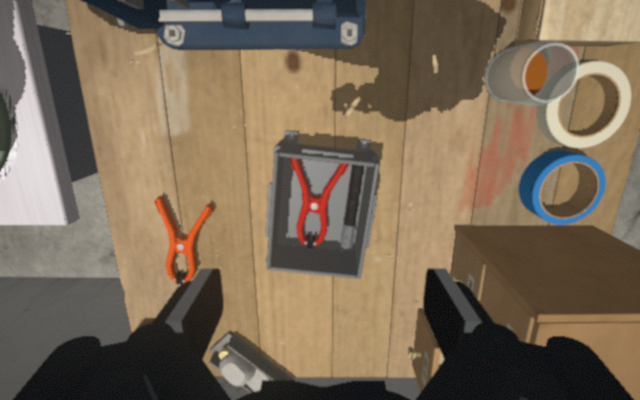

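View pics/lid1.png

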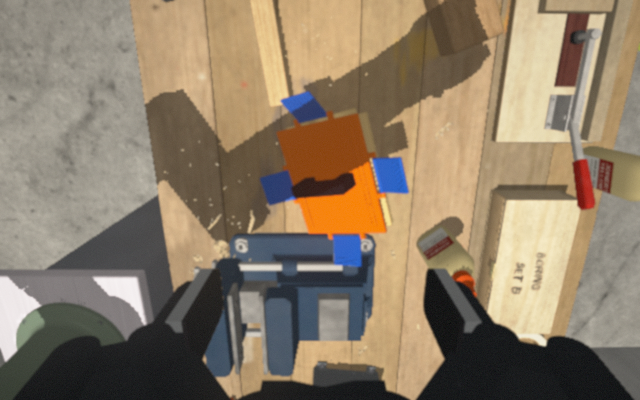

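Run:
```python
from h import *
import json
a=cv2.imread("pics/case1.png")[120:290,255:395]; b=cv2.imread("pics/lid1.png")[80:275,250:420]
a=cv2.resize(a,None,fx=3,fy=3,interpolation=cv2.INTER_CUBIC);b=cv2.resize(b,None,fx=2.24,fy=3*170/195,interpolation=cv2.INTER_CUBIC)
b=cv2.resize(cv2.imread("pics/lid1.png")[80:275,250:400],None,fx=2.6,fy=2.6,interpolation=cv2.INTER_CUBIC)
c=np.zeros((600,800,3),np.uint8);c[:510,:390]=a[:510,:390];c[:507,400:790]=b[:507,:390];cv2.imwrite("pics/zoom.png",c)
im=cv2.imread("pics/lid1.png");hsv=cv2.cvtColor(im,cv2.COLOR_BGR2HSV)
m=cv2.inRange(hsv,(4,180,100),(18,255,255))
n,l,st,_=cv2.connectedComponentsWithStats(m);i=1+st[1:,4].argmax();print(st[i])
cn=max(cv2.findContours((l==i).astype(np.uint8),0,1)[0],key=cv2.contourArea)
h=cv2.convexHull(cn); print(cv2.approxPolyDP(h,5,True)[:,0].tolist())
mb=cv2.inRange(hsv,(105,150,100),(125,255,255));n,l,st,ce=cv2.connectedComponentsWithStats(mb);print([(st[k].tolist(),ce[k].round(1).tolist()) for k in range(1,n) if st[k,4]>150])
```

```text
[ 277  112  109  127 8277]
[[277, 133], [328, 112], [356, 114], [374, 153], [385, 231], [330, 238], [309, 233]]
[([283, 92, 30, 20, 314], [297.4, 101.1]), ([374, 158, 34, 34, 887], [390.2, 174.8]), ([262, 173, 25, 30, 335], [273.1, 185.4]), ([334, 236, 28, 31, 772], [347.4, 250.5])]
```

View pics/zoom.png

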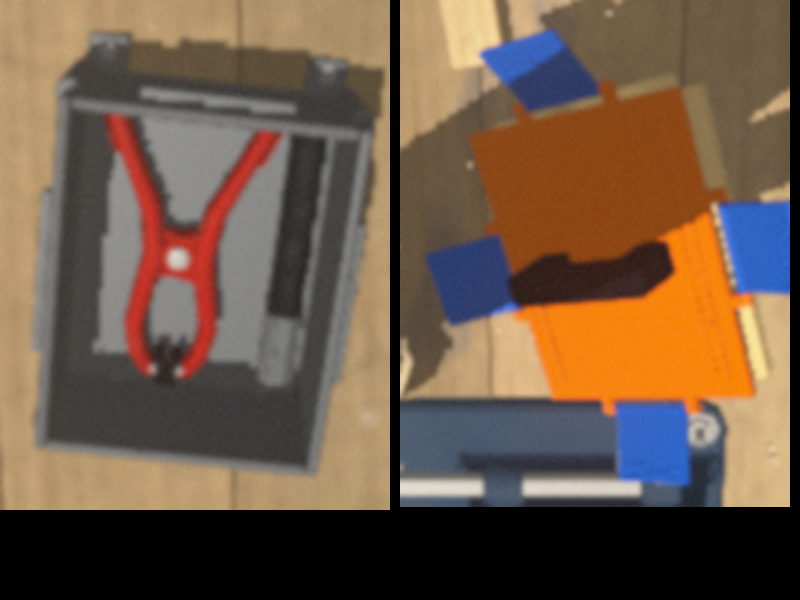

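The zoom shows the case's rim corners at about (277,153), (378,163), (360,277), (268,268) and the lid plate's corners at about (277,132), (358,114), (386,231), (310,233), in full-picture pixels. Fit both.

Run:
```python
from h import *
import json
from scipy.optimize import least_squares
np.set_printoptions(precision=4,suppress=True)
V={k:[np.array(c) for c in v] for k,v in json.load(open("views.json")).items()}
z1=lambda p:(p[0]/3+255,p[1]/3+120); z2=lambda p:((p[0]-400)/2.6+250,p[1]/2.6+80)
sg=np.array([(-1,1),(1,1),(1,-1),(-1,-1)])
cp=np.array([z1(p) for p in [(65,98),(370,130),(315,472),(38,443)]])
M=np.c_[sg*[.06,.075],[0]*4]
f=lambda v:(proj(V["case1"],M@R.from_euler("z",v[2]).as_matrix().T+[v[0],v[1],.075])-cp).ravel()
r=least_squares(f,[.52,-.11,0]);print("case",r.x,r.fun)
r=least_squares(lambda v:(proj(V["case1"],M@R.from_euler("z",v[2]).as_matrix().T+[v[0],v[1],v[3]])-cp).ravel(),[.52,-.11,0,.075]);print("case free z",r.x,r.fun)
lp=np.array([z2(p) for p in [(470,135),(682,88),(753,394),(555,398)]])
M2=np.c_[sg*[.063,.078],[.007]*4]
g=lambda v,t=-np.radians(32):(proj(V["lid1"],M2@(R.from_euler("z",v[3])*R.from_euler("y",t)).as_matrix().T+v[:3])-lp).ravel()
r=least_squares(g,[.48,.36,.09,0]);print("lid",r.x,r.fun)
r2=least_squares(lambda v:g(v[:4],v[4]),[.48,.36,.09,0,-.5]);print("free tilt",r2.x,r2.fun)
v=r.x;h=v[:3]+(R.from_euler("z",v[3])*R.from_euler("y",-np.radians(32))).apply([[0,0,.041],[-.04,0,.041],[.04,0,.041]])
print("handle",h,(proj(V["lid1"],h)-[250,80])*2.6+[400,0], proj(cam("scene"),h[0]),proj(cam("side"),h[0]))
```

```text
case [ 0.5173 -0.1188 -0.1109] [-2.1182 -1.8361  2.3259 -0.6315  1.2357  1.6659 -1.4309  1.8311]
case free z [ 0.5172 -0.1229 -0.1109  0.0627] [-0.6354 -0.1699  0.4475  0.6524  0.0897 -0.473   0.1251 -0.0636]
lid [0.4951 0.3606 0.0851 0.2729] [ 0.5918 -0.1939 -0.8692 -0.0163  0.5717  0.7211 -0.1889 -0.5989]
free tilt [ 0.495   0.3601  0.0833  0.2714 -0.5373] [ 0.3018  0.1411 -0.3536  0.0774  0.6749  0.1218 -0.6537 -0.3926]
handle [[0.4741 0.3547 0.1199]
 [0.4415 0.3456 0.0987]
 [0.5068 0.3639 0.1411]] [[574.8306 286.4897]
 [511.624  292.0465]
 [644.9148 280.3348]] [[261.0516 172.7994]] [[286.4118 239.1132]]
```

```bash
cat >> h.py <<'E'
def lidR(yaw,tilt=0): return R.from_euler("z",yaw)*R.from_euler("y",-tilt)
def toolR(lr,s): # tool z=-lid z, tool y = s*lid y
    return lr*R.from_matrix(np.array([[-s,0,0],[0,s,0],[0,0,-1]]))
E
python3 - <<'E'
from h import *
import json
np.set_printoptions(precision=3,suppress=True)
L=np.array([.495,.3603,.086]);ly=.272;t=np.radians(32)
lr=lidR(ly,t)
for s in (1,-1):
    for nm,p,r in [("pre",L+lr.apply([0,0,.16]),toolR(lr,s)),("gr",L+lr.apply([0,0,.014]),toolR(lr,s)),("place",[.517,-.12,.09],toolR(lidR(-.111),s)),("B",[.517+s*-.02,-.12,.2],toolR(lidR(-.111),s))]:
        print(s,nm,bot.solve_ik(list(p),R2q(r)))
E
```

```text
1 pre [ 0.675 -0.056 -0.786  0.319 -0.209  0.347]
1 gr [ 0.606  0.265 -0.825 -0.053 -0.175  0.286]
1 place [-0.367  0.4   -0.408  0.762  0.    -0.256]
1 B [-0.381  0.259 -0.303  1.009  0.    -0.27 ]
-1 pre [ 0.675 -0.056 -0.786  0.319 -0.209 -2.795]
-1 gr [ 0.606  0.265 -0.825 -0.053 -0.175 -2.855]
-1 place [-0.367  0.4   -0.408  0.762  0.     2.885]
-1 B [-0.354  0.331 -0.203  1.037  0.     2.899]
```

Run:
```python
from h import *
import json
np.set_printoptions(precision=4,suppress=True)
L=np.array([.495,.3603,.086]);ly=.272;t=np.radians(32);lr=lidR(ly,t)
views={}
for n,p,r in [("pre",(.42,.33,.33),toolR(lr,1)),("lidA",L+lr.apply([.01,0,.20]),toolR(lr,1)),("mid",(.5,.1,.34),down(.7)),("caseB",(.507,-.12,.2),toolR(lidR(-.111),1)),("caseA",(.517,-.10,.2),down(0))]:
    bot.move_pose(list(p),R2q(r))
    if n in("pre","mid"): continue
    bot.wait(.3)
    C=cam("wrist"); im=bot.camera("wrist"); cv2.imwrite(f"pics/{n}.png",im[:,:,::-1]); views[n]=[c.tolist() for c in C]
json.dump(views,open("views2.json","w")); print(bot.read_clock(),bot.read_ft_force())
c=np.zeros((600,800,3),np.uint8)
def put(n,M,x0,y0,w,h):
    C=[np.array(v) for v in views[n]]; p=proj(C,M); im=cv2.imread(f"pics/{n}.png")
    u,v=p.min(0)-22; U,V=p.max(0)+22; f=min(w/(U-u),h/(V-v)); u,v=int(u),int(v)
    u,v=max(u,0),max(v,0)
    a=cv2.resize(im[v:int(V),u:int(U)],None,fx=f,fy=f,interpolation=cv2.INTER_CUBIC)[:h,:w]; c[y0:y0+a.shape[0],x0:x0+a.shape[1]]=a
    print(n,"f",f,"off",u,v,"at",x0,y0,"pred",((p-[u,v])*f+[x0,y0]).round().tolist())
sg=np.array([(-1,1),(1,1),(1,-1),(-1,-1)])
cm=np.c_[sg*[.06,.075],[0]*4]@lidR(-.111).as_matrix().T+[.517,-.121,.075]
lm=lr.apply(np.c_[sg*[.063,.078],[.007]*4])+L
put("caseA",cm,0,0,400,400);put("lidA",lm,400,0,400,400)
cv2.imwrite("pics/comp1.png",c[:400])
c[:]=0;put("caseB",cm,0,0,600,600);cv2.imwrite("pics/comp2.png",c[:,:600])
```

```text
11.4333 [ 0.4078 -0.5623 -0.3245]
caseA f 1.8224076520103962 off 227 90 at 0 0 pred [[58.0, 41.0], [324.0, 72.0], [272.0, 361.0], [42.0, 339.0]]
lidA f 1.9692978350144668 off 220 68 at 400 0 pred [[758.0, 45.0], [742.0, 283.0], [461.0, 283.0], [445.0, 45.0]]
caseB f 2.6374789876476377 off 208 101 at 0 0 pred [[543.0, 62.0], [514.0, 410.0], [87.0, 409.0], [59.0, 61.0]]
```

View pics/comp1.png

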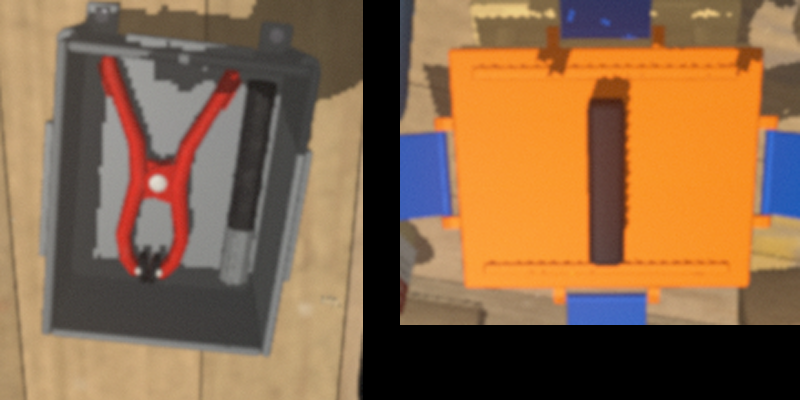

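View pics/comp2.png

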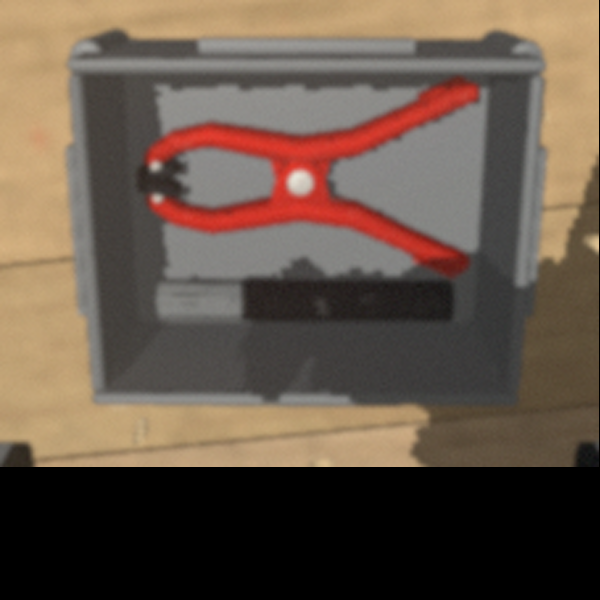

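The composites show the case rim at about 1-2 % smaller than predicted and shifted by 2 mm, and the lid square in view, also shifted by about 2.5 mm. I'll fit all views jointly, with a hand-eye offset.

Run:
```python
from h import *
import json
from scipy.optimize import least_squares
np.set_printoptions(precision=4,suppress=True)
V={k:[np.array(c) for c in v] for f in("views.json","views2.json") for k,v in json.load(open(f)).items()}
P={"case1":np.array([(65,98),(370,130),(315,472),(38,443)])/3+[255,120],
"lid1":(np.array([(470,135),(682,88),(753,394),(555,398)])-[400,0])/2.6+[250,80],
"caseA":np.array([(62,43),(317,68),(268,354),(45,332)])/1.8224+[227,90],
"lidA":(np.array([(763,50),(748,287),(466,287),(449,50)])-[400,0])/1.9693+[220,68],
"caseB":np.array([(541,57),(518,403),(96,403),(72,57)])/2.6375+[208,101]}
sg=np.array([(-1,1),(1,1),(1,-1),(-1,-1)])
def res(v,full=False):
    l,c,o=v[:4],v[4:8],v[8:]
    lm=lidR(l[3],np.radians(32)).apply(np.c_[sg*[.063,.078],[.007]*4])+l[:3]
    cm=lidR(c[2]).apply(np.c_[sg*[.06,.075]*c[3],[0]*4])+[c[0],c[1],.075]
    out=[]
    for n in P:
        K,d,E=V[n];E=E.copy();E[:3,3]+=o
        out.append(((proj((K,d,E),lm if "lid" in n else cm)-P[n])).ravel())
    if full: return out
    return np.r_[np.concatenate(out),o/.0015,(l[2]-.09)/.004]
r=least_squares(res,[.495,.36,.086,.27,.517,-.12,-.11,1,0,0,0],x_scale=[.01]*11)
print(r.x); [print(n,e) for n,e in zip(P,res(r.x,True))]
J=np.linalg.inv(r.jac.T@r.jac);print(np.sqrt(np.diag(J)))
```

```text
[ 0.4942  0.3617  0.0906  0.2743  0.5159 -0.1196 -0.108   0.9796  0.0009
 -0.0007  0.0018]
case1 [-1.5449 -0.0076  0.1327  0.5699  0.0581  0.0425 -0.3784  0.6583]
lid1 [ 0.2047 -0.7105 -0.6186 -0.9102  1.1938  0.8662 -0.1813 -0.3873]
caseA [-1.3069 -0.8629  1.3464  1.326   0.7195 -0.3388 -0.1964 -0.0141]
lidA [ 0.1697 -0.6153 -0.3779  0.0791 -0.5298  0.3218 -0.1727 -0.2933]
caseB [ 0.7361  0.9919 -0.6972 -1.0629  0.8775 -0.8958 -0.0984  1.1919]
[0.0006 0.0005 0.001  0.0048 0.0004 0.0004 0.003  0.0044 0.0003 0.0004
 0.0011]
```

```bash
cat >> h.py <<'E'
LID=np.array([.4942,.3617,.0906]);LYAW=.274;T32=np.radians(32)
CASE=np.array([.5159,-.1196]);CYAW=-.108
E
python3 - <<'E'
from h import *
np.set_printoptions(precision=4,suppress=True)
lr=lidR(LYAW,T32);q=R2q(toolR(lr,1))
bot.move_pose([.5,.12,.36],R2q(toolR(lidR(0),1)))
bot.move_pose(list(LID+lr.apply([0,0,.15])),q)
bot.set_gripper(1.0)
f=bot.move_linear(list(LID+lr.apply([0,0,.014])),speed=.12,until_force=10)
print("hit",f,lr.inv().apply(bot.read_position()-LID))
if not f:
    bot.set_gripper(0.0,grasp_force=70); print(bot.read_gripper_width(),bot.read_finger_force(),bot.read_ft_force())
print(bot.read_clock())
E
```

```text
hit False [0.0004 0.0002 0.0144]
0.1781868770341633 68.33729982376099 [-3.3514 -1.7757  5.5674]
15.7417
```

Run:
```python
from h import *
np.set_printoptions(precision=4,suppress=True)
lr=lidR(LYAW,T32)
bot.move_linear(list(LID+lr.apply([0,0,.06])),speed=.1)
print(bot.read_gripper_width(),bot.read_ft_force())
p=bot.read_position(); bot.move_linear([p[0]-.02,p[1],.36],speed=.25)
bot.move_pose([.46,.1,.36],R2q(toolR(lidR(0),1)))
qp=R2q(toolR(lidR(CYAW),1))
bot.move_pose([*CASE,.2],qp)
bot.wait(.3)
print(bot.read_gripper_width(),bot.read_ft_force(),bot.read_moment(),bot.read_clock())
C=cam("wrist"); a=bot.camera("wrist"); S=bot.camera("side"); s=bot.camera("scene")
c=np.zeros((600,800,3),np.uint8); c[:400,:640]=a[:,:,::-1]
x,y=proj(cam("scene"),[*CASE,.13])[0].astype(int); c[400:,:400]=cv2.resize(s[y-50:y+50,x-100:x+100,::-1],(400,200))
x,y=proj(cam("side"),[*CASE,.13])[0].astype(int); c[400:,400:]=cv2.resize(S[y-50:y+50,x-100:x+100,::-1],(400,200))
cv2.imwrite("pics/hover.png",c)
sg=np.array([(-1,1),(1,1),(1,-1),(-1,-1)])
print(proj(C,lidR(CYAW).apply(np.c_[sg*[.063,.078],[.007-.014]*4])+bot.read_position()))
```

```text
0.17307228488673712 [-1.1594 -0.1578 -3.1529]
0.17239475121894066 [ 0.5408 -0.7484 -3.243 ] [ 0.031  -0.0013  0.0458] 19.7333
[[481.5358 123.0912]
 [451.0187 336.4803]
 [191.9722 335.9683]
 [161.9521 122.3604]]
```

View pics/hover.png

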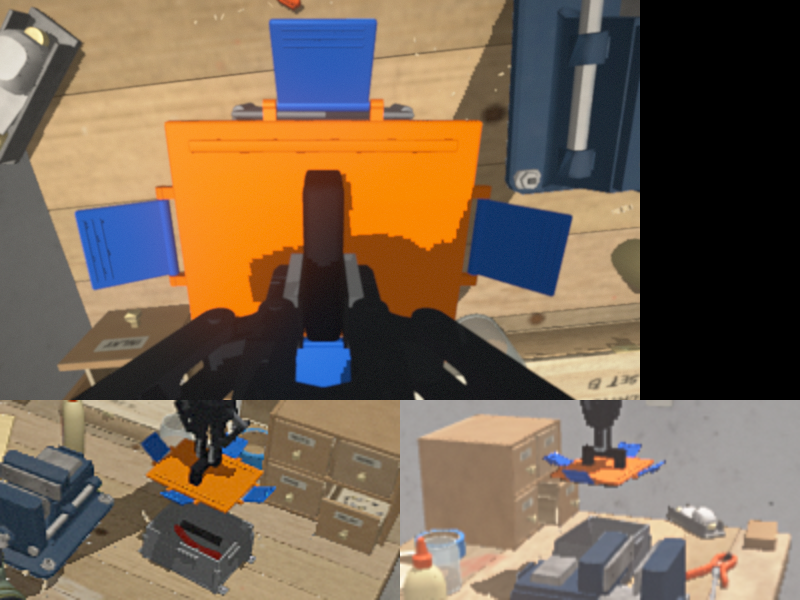

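The hover view shows the lid plate's near corners at (166,122) and (481,121), within 1 mm of prediction, and the case's near ledge is centred beneath it at (322,112). Everything lines up, so I'll lower it.

Run:
```python
from h import *
np.set_printoptions(precision=4,suppress=True)
bot.move_linear([*CASE,.108],speed=.12)
f0=bot.read_ft_force()
h=bot.move_linear([*CASE,.080],speed=.03,until_force=12)
print(h,bot.read_position(),bot.read_ft_force()-np.array(f0),bot.read_moment(),bot.read_clock())
```

```text
True [ 0.5158 -0.1195  0.0874] [-0.4229 -0.0379  6.9614] [ 0.0528  0.1764 -0.0267] 21.4833
```

Run:
```python
from h import *
import json
from scipy.optimize import least_squares
np.set_printoptions(precision=4,suppress=True)
bot.set_gripper(1.0); print(bot.read_ft_force())
bot.move_linear([*CASE,.26],speed=.25); bot.wait(.2)
C=cam("wrist"); a=bot.camera("wrist")[:,:,::-1]; cv2.imwrite("pics/seated.png",a)
m=cv2.inRange(cv2.cvtColor(a,cv2.COLOR_BGR2HSV),(4,180,80),(18,255,255))
m=cv2.morphologyEx(m,cv2.MORPH_OPEN,np.ones((19,19)))
n,l,st,_=cv2.connectedComponentsWithStats(m);i=1+st[1:,4].argmax()
h=cv2.convexHull(max(cv2.findContours((l==i).astype(np.uint8),0,1)[0],key=cv2.contourArea))
ap=cv2.approxPolyDP(h,5,True)[:,0].astype(float)
sg=np.array([(-1,1),(1,1),(1,-1),(-1,-1)]); M=np.c_[sg*[.063,.078],[.007]*4]
C[2][:3,3]+=[.0009,-.0007,.0018]
pr=proj(C,lidR(CYAW).apply(M)+[*CASE,.075]); print(ap.tolist(),pr)
pk=np.array([ap[np.linalg.norm(ap-p,axis=1).argmin()] for p in pr])
f=lambda v:(proj(C,R.from_rotvec(v[3:]).apply(M)+v[:3])-pk).ravel()
r=least_squares(f,[*CASE,.075,0,0,CYAW]);print("6dof",r.x,r.fun)
V={k:[np.array(c) for c in v] for k,v in json.load(open("views.json")).items()}
s=cam("scene")
c=tri([V["case1"],s],[(455,226),(413,164)]);print("cabinet corner",c,proj(V["case1"],c),proj(s,c))
for p in [(165,47),(365,47)]: print("vice edge z.02",onz(V["case1"],p,.02))
for p in [(415,310),(417,385)]: print("drawer",[onz(V["case1"],p,z) for z in (.02,.1,.15)])
print(bot.read_clock())
for t in ["clip_near","clip_far","clip_left","clip_right"]:
    print(t,[(np.round(d["bbox"]).tolist(),round(d["confidence"],2)) for d in bot.search_frame("wrist",t)][:4])
```

```text
[-0.2192  0.4277 -0.3909]
[[402.0, 106.0], [395.0, 227.0], [250.0, 227.0], [244.0, 106.0]] [[404.9952 106.8474]
 [396.4193 229.4888]
 [249.4577 229.4679]
 [241.1034 106.7187]]
6dof [ 0.516  -0.1198  0.0654 -0.007  -0.0568 -0.1095] [-0.1238  0.1267  0.0366  0.0735  0.2332  0.0432 -0.1246 -0.2336]
cabinet corner [ 0.6715 -0.1243  0.1851] [[490.9514 268.5214]] [[400.9966 170.7481]]
vice edge z.02 [0.3346 0.0753 0.02  ]
vice edge z.02 [0.569 0.075 0.02 ]
drawer [array([ 0.6575, -0.285 ,  0.02  ]), array([ 0.6328, -0.2283,  0.1   ]), array([ 0.6174, -0.1929,  0.15  ])]
drawer [array([ 0.6733, -0.4283,  0.02  ]), array([ 0.6458, -0.3459,  0.1   ]), array([ 0.6286, -0.2944,  0.15  ])]
23.2583
clip_near [([297.0, 56.0, 50.0, 44.0], 0.84)]
clip_far [([300.0, 229.0, 43.0, 44.0], 0.78)]
clip_left [([398.0, 152.0, 50.0, 44.0], 0.61)]
clip_right [([194.0, 151.0, 46.0, 44.0], 0.8)]
```

Run:
```python
from h import *
import json
np.set_printoptions(precision=4,suppress=True)
V={k:[np.array(c) for c in v] for f in("views.json","views2.json") for k,v in json.load(open(f)).items()}
K=V["case1"];bc=np.linalg.inv(np.array(K[2]))
q0=V["case1"][2]; # wrist0: same attitude, shifted tcp
E=q0.copy();E[:3,3]-=q0[:3,:3]@np.array([.03,.05,-.094]);W0=(K[0],K[1],E)
for pw in [(470,292),(478,292)]:
  c=tri([K,W0],[(455,226),pw]);print(c,proj(K,c),proj(W0,c))
for z in (.15,.2,.25): print(z,onz(K,(455,226),z),onz(W0,(474,292),z),onz(cam("scene"),(413,163),z))
# search orientation: look in saved caseB for the cabinet & side cam corner
for n in("caseA","caseB"):print(n,proj(V[n],[[.65,-.17,.2],[.66,-.18,.2]]))
```

```text
[ 0.7154 -0.1527  0.0089] [[462.2392 224.6739]] [[461.3826 293.0689]]
[ 0.7107 -0.1418  0.0295] [[465.5469 222.9171]] [[465.2531 294.9486]]
0.15 [ 0.6482 -0.0973  0.15  ] [ 0.6602 -0.061   0.15  ] [ 0.7845 -0.1286  0.15  ]
0.2 [ 0.6279 -0.077   0.2   ] [ 0.6354 -0.029   0.2   ] [ 0.7173 -0.1496  0.2   ]
0.25 [ 0.6076 -0.0567  0.25  ] [0.6105 0.003  0.25  ] [ 0.6501 -0.1706  0.25  ]
caseA [[546.6628 355.0482]
 [559.5283 368.2719]]
caseB [[270.0538 448.5719]
 [257.7466 460.1779]]
```

The lid is seated within about 1 mm and 2 mrad of target. Next, the near clip.

```bash
cat >> h.py <<'E'
LC=np.array([.516,-.1197]);LY=-.109
TOOL={"near":toolR(lidR(LY),1),"far":toolR(lidR(LY),1),"left":down(np.pi+LY),"right":down(LY)}
N={"near":(-1,0),"far":(1,0),"left":(0,1),"right":(0,-1)}
def clip(name,depth=.028,force=6,via=True):
    n=lidR(LY).apply([*N[name],0]); c=np.array([*LC,.078])+n*(.07 if name in("near","far") else .085)
    q=R2q(TOOL[name]); P=lambda o,z:list(c+n*o+[0,0,z])
    bot.move_pose(P(.028,.085),q)
    bot.move_linear(P(.028,.04),speed=.15)
    h1=bot.move_linear(P(.028,-depth),speed=.08,until_force=25)
    p1=bot.read_position()
    h2=bot.move_linear(P(.006,-depth),speed=.03,until_force=force)
    p=bot.read_position();f=bot.read_ft_force()
    print(name,h1,p1,h2,"out",(p-c)@n,"z",p[2],"f",np.round(f,2),"t",bot.read_clock())
    return n,P
E
python3 - <<'E'
from h import *
bot.set_gripper(0.0)
n,P=clip("near")
bot.move_linear(P(.04,-.028),speed=.15); bot.move_linear(P(.04,.085),speed=.25)
bot.move_pose([.42,-.11,.26],R2q(TOOL["near"])); bot.wait(.2)
C=cam("wrist");C[2][:3,3]+=[.0009,-.0007,.0018];a=bot.camera("wrist");cv2.imwrite("pics/near.png",a[:,:,::-1])
print([(np.round(d["bbox"]).tolist(),round(d["confidence"],2)) for d in bot.search_frame("wrist","clip_near")],bot.read_clock())
print(proj(C,lidR(LY).apply([[-.07,.022,.003],[-.07,-.022,.003],[-.07,.022,-.037],[-.063,.078,.007],[-.063,-.078,.007]])+[*LC,.075]))
m=cv2.inRange(cv2.cvtColor(a,cv2.COLOR_RGB2HSV),(105,150,60),(125,255,255));_,_,st,_=cv2.connectedComponentsWithStats(m);print([s.tolist() for s in st[1:] if s[4]>150])
E
```

```text
near False [ 0.41896433 -0.10910728  0.05029524] True out 0.01721444151217784 z 0.049747572093450064 f [ 0.19 -0.09  1.94] t 26.7667
[([305.0, 160.0, 37.0, 41.0], 0.56)] 28.4333
[[344.83906739 195.48928832]
 [302.48273707 195.47653005]
 [342.72390507 185.23329279]
 [399.00242144 203.10990837]
 [248.27691471 203.06985446]]
[[303, 162, 42, 39, 1553], [209, 243, 40, 41, 1285], [398, 243, 40, 45, 1323]]
```

Run:
```python
from h import *
np.set_printoptions(precision=1,suppress=True)
C=cam("wrist");C[2][:3,3]+=[.0009,-.0007,.0018]
for a in np.arange(0,2.6,.25):
    print(round(a,2),proj(C,lidR(LY).apply([[-.07-.04*np.sin(a),s*.022,.003-.04*np.cos(a)] for s in(1,-1)])+[*LC,.075]).ravel())
```

```text
0.0 [342.9 184.5 304.6 184.5]
0.25 [343.1 176.4 304.4 176.4]
0.5 [343.4 169.1 304.1 169.1]
0.75 [343.9 163.1 303.7 163.1]
1.0 [344.4 158.7 303.2 158.7]
1.25 [345.  156.3 302.7 156.3]
1.5 [345.6 156.3 302.2 156.2]
1.75 [346.2 158.7 301.6 158.7]
2.0 [346.8 163.7 301.1 163.7]
2.25 [347.3 171.  300.7 171. ]
2.5 [347.6 180.3 300.4 180.3]
```

Run:
```python
from h import *
np.set_printoptions(precision=1,suppress=True)
a=cv2.imread("pics/near.png")
for y in range(150,212,3): print(y,a[y,324].tolist(),a[y,308].tolist(),end="; ")
hsv=cv2.cvtColor(a,cv2.COLOR_BGR2HSV)
m=cv2.morphologyEx(cv2.inRange(hsv,(4,180,80),(18,255,255)),cv2.MORPH_OPEN,np.ones((19,19)))
h=cv2.convexHull(max(cv2.findContours(m,0,1)[0],key=cv2.contourArea));print("\n",cv2.approxPolyDP(h,5,True)[:,0].tolist())
C=cam("wrist");C[2][:3,3]+=[.0009,-.0007,.0018]
sg=np.array([(-1,1),(1,1),(1,-1),(-1,-1)]);print(proj(C,lidR(LY).apply(np.c_[sg*[.063,.078],[.007]*4])+[*LC,.075]))
mb=cv2.inRange(hsv,(105,150,60),(125,255,255))
print("row spans",[(y,np.flatnonzero(mb[y,290:360])[[0,-1]]+290) for y in range(163,201,4)])
s=bot.camera("scene")
mb=cv2.inRange(cv2.cvtColor(s,cv2.COLOR_RGB2HSV),(105,150,60),(125,255,255));_,_,st,_=cv2.connectedComponentsWithStats(mb);S=cam("scene")
x,y=proj(S,[*LC,.08])[0];print([t.tolist() for t in st[1:] if t[4]>15 and abs(t[0]-x)<60 and abs(t[1]-y)<60])
for al in (0,.25,.5,.75,1,2,2.25): print(al,proj(S,lidR(LY).apply([[-.07-.04*np.sin(al),k*.022,.003-.04*np.cos(al)] for k in(1,-1)]+[[-.07,.022,.003],[-.07,-.022,.003]])+[*LC,.075]).ravel())
```

```text
150 [114, 153, 185] [114, 154, 181]; 153 [96, 131, 159] [110, 150, 179]; 156 [120, 165, 200] [100, 139, 167]; 159 [122, 164, 196] [127, 170, 203]; 162 [187, 102, 69] [189, 109, 83]; 165 [194, 102, 57] [208, 110, 64]; 168 [208, 110, 64] [197, 107, 63]; 171 [193, 103, 61] [195, 104, 62]; 174 [201, 107, 59] [202, 108, 64]; 177 [203, 108, 59] [203, 107, 63]; 180 [201, 106, 59] [203, 107, 62]; 183 [206, 108, 61] [205, 109, 66]; 186 [203, 107, 60] [205, 109, 66]; 189 [203, 105, 58] [205, 110, 65]; 192 [205, 108, 62] [206, 110, 66]; 195 [193, 101, 59] [190, 100, 59]; 198 [205, 112, 67] [208, 113, 70]; 201 [137, 80, 67] [137, 81, 70]; 204 [58, 74, 112] [58, 75, 114]; 207 [27, 120, 235] [33, 122, 237]; 210 [25, 122, 237] [29, 130, 243]; 
 [[396, 205], [389, 308], [256, 308], [251, 206]]
[[399.1 202.4]
 [391.5 306.4]
 [255.8 306.4]
 [248.5 202.3]]
row spans [(163, array([304, 343])), (167, array([304, 343])), (171, array([304, 343])), (175, array([304, 343])), (179, array([304, 343])), (183, array([304, 343])), (187, array([303, 344])), (191, array([303, 344])), (195, array([303, 343])), (199, array([303, 343]))]
[[350, 197, 12, 14, 96], [385, 197, 15, 12, 105], [397, 224, 16, 8, 88], [358, 226, 16, 15, 143]]
0 [362.  234.6 372.6 240.  362.6 226.3 373.4 231.7]
0.25 [360.4 235.9 371.1 241.3 362.6 226.3 373.4 231.7]
0.5 [359.  236.7 369.7 242.2 362.6 226.3 373.4 231.7]
0.75 [357.8 236.8 368.6 242.3 362.6 226.3 373.4 231.7]
1 [356.9 236.3 367.7 241.8 362.6 226.3 373.4 231.7]
2 [356.9 228.7 368.  234.2 362.6 226.3 373.4 231.7]
2.25 [357.9 226.  369.  231.5 362.6 226.3 373.4 231.7]
```

Run:
```python
from h import *
np.set_printoptions(precision=2,suppress=True)
n=lidR(LY).apply([-1,0,0]);c=np.array([*LC,.078])+n*.07;P=lambda o,z:list(c+n*o+[0,0,z])
bot.move_pose(P(.05,.03),R2q(TOOL["near"])); bot.move_linear(P(.05,-.030),speed=.12)
f0=np.array(bot.read_ft_force());ims=[]
for o in (.035,.028,.022,.017,.013):
    h=bot.move_linear(P(o,-.030),speed=.04,until_force=6)
    f=np.array(bot.read_ft_force())-f0;p=bot.read_position();print(o,h,"out",round((p-c)@n*1000,1),f,f@n)
    ims.append(bot.camera("wrist")[120:320,200:440,::-1].copy())
    if h: break
while len(ims)<6: ims.append(np.zeros_like(ims[0]))
bot.move_linear(P(.05,-.030),speed=.12);bot.wait(.1)
ims[5]=bot.camera("wrist")[120:320,200:440,::-1].copy()
cv2.imwrite("pics/push.png",np.vstack([np.hstack(ims[:3]),np.hstack(ims[3:6])]))
print(bot.read_clock())
```

```text
0.035 False out 34.9 [-0.99 -0.91 -1.26] 0.8823834037336629
0.028 False out 27.7 [-0.62  0.65 -0.52] 0.6869752659760223
0.022 False out 21.6 [-0.59 -0.61 -0.69] 0.516863007824815
0.017 False out 17.9 [-5.    1.45  0.6 ] 5.129305791661162
0.013 False out 15.0 [-6.03  1.05  0.62] 6.109089592485367
32.3333
```

View pics/push.png

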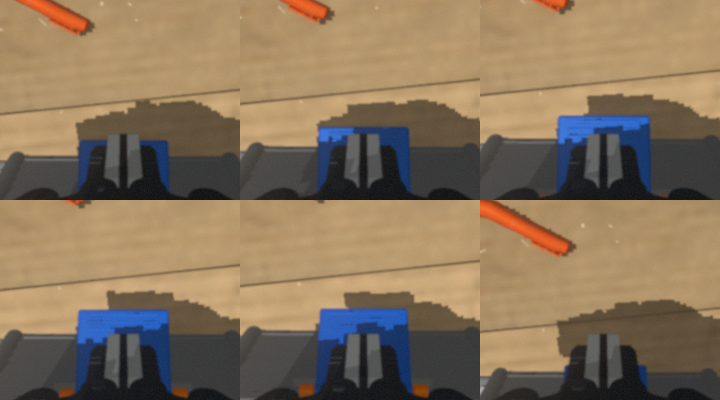

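The frames show the clip's outer face staying behind the fingers, with its tip edge at row 230, columns 280–369 in the 5th frame. Contact starts at about 18 mm out. I'll get the angle from that.

Run:
```python
from h import *
np.set_printoptions(precision=1,suppress=True)
n=lidR(LY).apply([-1,0,0]);c=np.array([*LC,.078])+n*.07
C=cam("wrist");p=bot.read_position()
def at(o):
    E=C[2].copy();E[:3,3]-=E[:3,:3]@(c+n*o+[0,0,-.03]-p);E[:3,3]+=[.0009,-.0007,.0018];return C[0],C[1],E
for o in (.035,.0216,.015,.05):
  for a in (0,.25,.5,.75,1,1.25):
    print(o,a,proj(at(o),lidR(LY).apply([[-.07-.04*np.sin(a)-.002*np.cos(a),s*.022,.003-.04*np.cos(a)] for s in(1,-1)])+[*LC,.075]).ravel())
  print("tcp edge",proj(at(o),c+n*o+[0,0,-.03]), "rim edge/bench", proj(at(o),lidR(LY).apply([[-.06,0,-.03],[-.06,0,-.075]])+[*LC,.075]).ravel())
```

```text
0.035 0 [361.6 289.4 286.4 289.3]
0.035 0.25 [362.4 275.7 285.6 275.6]
0.035 0.5 [363.7 264.6 284.4 264.5]
0.035 0.75 [365.5 256.9 282.7 256.8]
0.035 1 [367.7 253.2 280.7 253.2]
0.035 1.25 [370.3 254.5 278.2 254.5]
tcp edge [[324.1 245.5]] rim edge/bench [324.  314.1 323.8 274.2]
0.0216 0 [362.4 269.1 285.6 269. ]
0.0216 0.25 [363.3 254.6 284.8 254.5]
0.0216 0.5 [364.7 242.6 283.5 242.5]
0.0216 0.75 [366.5 233.7 281.8 233.6]
0.0216 1 [368.8 228.8 279.7 228.7]
0.0216 1.25 [371.6 228.6 277.1 228.6]
tcp edge [[324.1 245.5]] rim edge/bench [324.  294.  323.8 257. ]
0.015 0 [362.9 258.7 285.2 258.7]
0.015 0.25 [363.8 243.9 284.4 243.8]
0.015 0.5 [365.1 231.4 283.1 231.3]
0.015 0.75 [367.  221.9 281.4 221.8]
0.015 1 [369.4 216.2 279.1 216.2]
0.015 1.25 [372.2 215.4 276.5 215.3]
tcp edge [[324.1 245.5]] rim edge/bench [324.  283.8 323.9 248.3]
0.05 0 [360.6 311.1 287.2 311. ]
0.05 0.25 [361.5 298.2 286.5 298.1]
0.05 0.5 [362.7 288.1 285.3 288.1]
0.05 0.75 [364.4 281.6 283.7 281.5]
0.05 1 [366.5 279.3 281.8 279.2]
0.05 1.25 [368.9 282.  279.5 281.9]
tcp edge [[324.1 245.5]] rim edge/bench [323.9 335.5 323.8 292.8]
```

The clip is turning, but the fingertips reach less far than I assumed, and the inward push slid the lid by about 3 mm. I'll switch to a tool tilted inward that follows the clip's arc near its end.

```bash
cat >> h.py <<'E'
def flip(name,a0=2.45,tilt=20,r=.034,force=8):
    n=lidR(LY).apply([*N[name],0]); z=np.array([0,0,1.]); c=np.array([*LC,.078])+n*(.07 if name in("near","far") else .085)
    rot=R.from_rotvec(np.radians(tilt)*np.cross(z,n))*TOOL[name]; q=R2q(rot)
    A=lambda a,e:list(c+r*(np.sin(a)*n-np.cos(a)*z)+e*(np.cos(a)*n+np.sin(a)*z))
    s=np.array(A(a0,.02)); 
    bot.move_pose(list(s+[0,0,.04]),q)
    bot.move_linear(list(s),speed=.15)
    for a in np.linspace(a0,.1,8 if a0>2 else 5): 
        h=bot.move_linear(A(a,.003),speed=.07,until_force=25)
        if h: print("stop at",a,bot.read_ft_force())
    h=bot.move_linear(A(0,-.012),speed=.03,until_force=force)
    p=np.array(bot.read_position());print(name,h,"out",round((p-c)@n*1000,1),np.round(bot.read_ft_force(),1),"t",bot.read_clock())
    bot.move_linear(list(p+.025*n),speed=.2); bot.move_linear(list(p+.045*n+[0,0,.11]),speed=.3)
E
python3 - <<'E'
from h import *
np.set_printoptions(precision=2,suppress=True)
print(bot.read_gripper_width())
n=lidR(LY).apply([-1,0,0]);c=np.array([*LC,.078])+n*.07
bot.move_linear(list(c+n*.05+[0,0,.05]),speed=.2)
flip("near",a0=1.3)
bot.move_pose([.42,-.11,.26],R2q(TOOL["near"])); bot.wait(.2)
a=bot.camera("wrist");cv2.imwrite("pics/near2.png",a[:,:,::-1]);hsv=cv2.cvtColor(a,cv2.COLOR_RGB2HSV)
m=cv2.inRange(hsv,(105,150,60),(125,255,255));_,_,st,_=cv2.connectedComponentsWithStats(m);print([s.tolist() for s in st[1:] if s[4]>60])
m=cv2.morphologyEx(cv2.inRange(hsv,(4,180,80),(18,255,255)),cv2.MORPH_OPEN,np.ones((19,19)))
h=cv2.convexHull(max(cv2.findContours(m,0,1)[0],key=cv2.contourArea));print(cv2.approxPolyDP(h,5,True)[:,0].tolist(),bot.read_clock())
E
```

```text
0.0014015175204538002
near True out 4.5 [ 0.6 -0.  -0.1] t 35.675
[[304, 174, 41, 27, 1014], [209, 243, 40, 41, 1280], [398, 243, 40, 45, 1314]]
[[251, 206], [397, 206], [390, 307], [257, 308]] 37.4
```

```bash
cat >> h.py <<'E'
def press(name,tilt=20,depth=.034,force=20,stop=-.012,steps=(.02,.012,.006,.002,-.002,-.006,-.01)):
    n=lidR(LY).apply([*N[name],0]); z=np.array([0,0,1.]); c=np.array([*LC,.078])+n*(.07 if name in("near","far") else .085)
    q=R2q(R.from_rotvec(np.radians(tilt)*np.cross(z,n))*TOOL[name]); P=lambda o,d:list(c+n*o-d*z)
    bot.move_pose(P(.04,-.03),q); bot.move_linear(P(.04,depth),speed=.2)
    f0=np.array(bot.read_ft_force())
    for o in steps:
        h=bot.move_linear(P(o,depth),speed=.06,until_force=force)
        f=np.array(bot.read_ft_force())-f0;p=np.array(bot.read_position());print(o,h,round((p-c)@n*1000,1),np.round([f@n,f[2]],1))
        if h or f@n>force: break
    bot.move_linear(list(p+.03*n),speed=.2); bot.move_linear(list(p+.045*n+[0,0,.11]),speed=.3); print("t",bot.read_clock())
def blobs():
    a=bot.camera("wrist");hsv=cv2.cvtColor(a,cv2.COLOR_RGB2HSV)
    m=cv2.inRange(hsv,(105,150,60),(125,255,255));st=cv2.connectedComponentsWithStats(m)[2];print("blue",[s.tolist() for s in st[1:] if s[4]>60])
    m=cv2.morphologyEx(cv2.inRange(hsv,(4,180,80),(18,255,255)),cv2.MORPH_OPEN,np.ones((19,19)))
    h=cv2.convexHull(max(cv2.findContours(m,0,1)[0],key=cv2.contourArea));print("lid",cv2.approxPolyDP(h,5,True)[:,0].tolist(),bot.read_clock()); return a
E
python3 - <<'E'
from h import *
press("near")
bot.move_pose([.42,-.11,.26],R2q(TOOL["near"])); bot.wait(.2)
blobs()
E
```

```text
0.02 False 19.5 [ 0.3 -0.9]
0.012 False 11.6 [1. 0.]
0.006 False 5.5 [ 1.1 -0.1]
0.002 False 3.1 [ 3.9 -1.6]
-0.002 False 1.3 [ 8.1 -0.8]
-0.006 False 0.5 [17.1  7.3]
-0.01 False 0.4 [26.5 13.5]
t 41.5667
blue [[310, 187, 30, 4, 68], [304, 195, 41, 6, 206], [209, 243, 40, 41, 1280], [398, 243, 40, 45, 1317]]
lid [[251, 206], [397, 206], [390, 307], [257, 308]] 42.5167
```

The near clip now lies flat: its blob top is at row 187, as predicted for 0, and the lid hasn't moved. I'll run the same sequence on the other three, with the final push limited by position.

```bash
cat >> h.py <<'E'
def flip2(name,tilt=20,r=.034):
    n=lidR(LY).apply([*N[name],0]); z=np.array([0,0,1.]); c=np.array([*LC,.078])+n*(.07 if name in("near","far") else .085)
    q=R2q(R.from_rotvec(np.radians(tilt)*np.cross(z,n))*TOOL[name])
    A=lambda a,e:list(c+r*(np.sin(a)*n-np.cos(a)*z)+e*(np.cos(a)*n+np.sin(a)*z))
    s=np.array(A(2.45,.02)); bot.move_pose(list(s+[0,0,.035]),q)
    for a,e in [(2.45,.004),(2.0,.003),(1.6,.003),(1.2,.003),(.8,.003),(.4,.003),(.1,.003)]:
        if bot.move_linear(A(a,e),speed=.1,until_force=30): print("stop",a)
    h=bot.move_linear(A(0,-.007),speed=.04,until_force=25); bot.wait(.1)
    p=np.array(bot.read_position());f=bot.read_ft_force();print(name,h,"out",round((p-c)@n*1000,1),np.round(f,1),"t",bot.read_clock())
    bot.move_linear(list(p+.02*n),speed=.2); bot.move_linear(list(p+.04*n+[0,0,.12]),speed=.4)
E
python3 - <<'E'
from h import *
flip2("right");print(bot.read_clock())
flip2("far");print(bot.read_clock())
E
```

```text
right False out -0.1 [ -3.6 -17.3  -1.6] t 46.5667
47.3
far False out -0.7 [14.2 -1.4 -0.6] t 51.2
51.9333
```

Run:
```python
from h import *
np.set_printoptions(precision=1,suppress=True)
flip2("left",tilt=10)
bot.move_pose([*LC,.27],R2q(TOOL["near"])); bot.wait(.1)
C=cam("wrist");C[2][:3,3]+=[.0009,-.0007,.0018]
a=blobs();cv2.imwrite("pics/end.png",a[:,:,::-1])
sg=np.array([(-1,1),(1,1),(1,-1),(-1,-1)]);W=lambda M:proj(C,lidR(LY).apply(M)+[*LC,.075])
print(W(np.c_[sg*[.063,.078],[.007]*4]))
for nm in N:
    n=np.array([*N[nm],0.]);h=n*(.07 if nm in("near","far") else .085)+[0,0,.003]
    print(nm,[W(h+.04*np.array([np.sin(x)*n[0],np.sin(x)*n[1],-np.cos(x)])).ravel().tolist() for x in(0,.4)])
for t in ["clip_near","clip_far","clip_left","clip_right"]:
    print(t,[(np.round(d["bbox"]).tolist(),round(d["confidence"],2)) for d in bot.search_frame("wrist",t)][:3])
```

```text
left True out 5.8 [1.8 4.2 0.2] t 55.9
blue [[299, 94, 42, 3, 121], [236, 146, 4, 39, 63], [397, 146, 8, 40, 212], [301, 226, 17, 4, 64]]
lid [[397, 104], [390, 222], [249, 221], [243, 103]] 57.8833
[[402.6 105.3]
 [394.3 225. ]
 [251.1 224.7]
 [243.2 105. ]]
near [[322.9383023347594, 96.37909810038805], [322.9736288934297, 81.30322316572811]]
far [[322.67675050683994, 216.62319795811243], [322.65095071971786, 229.50451469628257]]
left [[396.5304838557107, 159.8684906996872], [410.6598998774483, 160.46015720596762]]
right [[249.02909228876672, 159.56286823537266], [234.88451837890568, 160.09633436643566]]
clip_near [([298.0, 96.0, 45.0, 4.0], 0.75)]
clip_far [([299.0, 222.0, 42.0, 9.0], 0.83)]
clip_left [([395.0, 147.0, 12.0, 40.0], 0.76)]
clip_right [([234.0, 149.0, 12.0, 38.0], 0.65)]
```

Run:
```python
from h import *
n=lidR(LY).apply([0,1,0]);z=np.array([0,0,1.]);c=np.array([*LC,.078])+n*.085
q=R2q(R.from_rotvec(np.radians(10)*np.cross(z,n))*TOOL["left"]);P=lambda o,d:list(c+n*o-d*z)
bot.move_pose(P(.028,-.01),q);bot.move_linear(P(.028,.034),speed=.25)
print(bot.read_clock())
h=bot.move_linear(P(.006,.034),speed=.15)
h=bot.move_linear(P(-.009,.034),speed=.06,until_force=30)
p=np.array(bot.read_position());print(h,(p-c)@n,bot.read_ft_force(),bot.read_clock())
bot.move_linear(list(p+.02*n),speed=.25);bot.move_linear(list(p+.03*n+.1*z),speed=.4)
C=cam("wrist");blobs()
for x in(0,.2,.4): print(x,proj(C,lidR(LY).apply([[k*.022,.085+.04*np.sin(x),.003-.04*np.cos(x)] for k in(1,-1)])+[*LC,.075]).ravel().round())
print(proj(C,lidR(LY).apply([[.063,.078,.007],[-.063,.078,.007],[.022,.085,.003]])+[*LC,.075]).ravel().round())
```

```text
59.55
True 0.005583692582552416 [0.97141561 4.32373947 2.42528567] 60.075
blue [[225, 4, 8, 69, 434], [433, 4, 11, 70, 507], [302, 164, 61, 7, 306]]
lid [[429, 0], [422, 156], [243, 154], [239, 0]] 60.775
0 [301. 167. 355. 167.]
0.2 [301. 177. 355. 177.]
0.4 [301. 187. 355. 187.]
[237. 161. 420. 161. 297. 171.]
```

```bash
python3 -c "
from cell import bot
print(bot.close_job(),bot.read_clock())"
```

```text
the job is handed in; nothing more can be done
the job is handed in; nothing more can be done
```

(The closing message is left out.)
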